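# Slide the round lens under the lensometer head

### The arm

A 6-joint arm with a two-finger parallel gripper is mounted at the origin on the work surface. World frame = base frame: x ahead of the robot, y to its left, z up, the work surface at z = 0. Lengths are in m, angles in rad, forces in N, time in s.
With the tool pointing down it reaches from about 0.35 to 0.85 m from the base axis. Payload 8.1 kg.
Tool frame: the origin (TCP) lies on the centre line of the jaws, within the pads' length; the fingertips stand 8 mm ahead of it and the grasp point (between the pads) lies 11 mm behind it; z points along the fingers, y is the line along which they close (so a half turn about z gives the same grasp; the last joint's range is limited). The gripper opens to 93 mm and grips with 3 to 60 N. Pads are 15 mm wide; open, the fingers measure 128 mm over their backs; the gripper's body (75 mm by 188 mm) begins 65 mm behind the grasp point.
Start: joints at [1.131, 0.13, 1.488, -0, 1.523, -0.085], TCP at [0.208, 0.563, 0.227] pointing down, gripper open.
Joint ranges: [-2.96, 2.96], [-0.89, 2.26], [0.02, 2.5], [-1.34, 4.48], [0, 2.73], [-2.66, 2.66]. Speed limits (rad/s): [2.39, 2.39, 2.79, 3.14, 3.14, 3.14].

### API

Orientations are given as a unit quaternion [w, x, y, z].
In Python, from station import status, optics, order gives the robot as it stands. The module is installed in compiled form; this text tells all that it offers.
- The arm moves only by the tool carry_out, never from a script. Its argument "targets" is a list of rows, each a list of 7 numbers: the turn, a rotation vector about the tool's x, y, z normalised to -1 to 1, where 1 is 0.08 rad, then the shift along the tool's x, y, z normalised to -1 to 1, where 1 is 25 mm, then the closure, from -1 (fully open) to 1 (shut), so that 0 is half open. A call has 1 to 5 rows; each row shifts and turns the commanded pose from where the row before left it, along the tool's axes as they then stand; what a row does not reach is not made up. A row lasts 1/12 s, in which the tool goes at most 41.7 mm and 7.16 degrees, less where a joint would pass 70% of its speed; a pose out of reach is approached as far as the arm can. A call with a number of a shift or a turn outside -1 to 1 is refused whole. A call with a gripper value outside its range is refused whole. The fingers move at their own pace and stop on an object; "squeeze" is the grip in N (left out, the last holds). Time passes only in rows, so rows that do not move let the fingers close. It gives the time, the measured TCP pose, the force, the opening and the grip force at its end, in the units of the state.
- status.get_obs(): the state, without advancing time (a new reading comes with each control period).
- optics.snapshot(name): name is "scene" or "top" or "wrist"; returns the picture (400x640x3 uint8, red, green, blue); there is no depth.
- optics.get_calibration(name): a dict with "vertical_fov" (degrees; the focal length in pixels is half the picture's height over the tangent of half this angle, whatever the lens; pixels are square), "cx", "cy" (the principal point, pixels), "cam_to_world" (4x4, takes a point from camera to world coordinates). Camera axes: x right, y down, z forward; pixel columns grow to the right and rows downward; lengths in m; the calibration is good to about 2 mm. A picture is of the moment at which its call begins: read the wrist's pose just before it. get_calibration takes no time and is no camera call; for the wrist camera it gives the pose at the moment of the call.
- order.finish_job(): hands the job in; it is judged then, once.
The state is a dict: "time": time; "joint_positions": joint angles; "joint_velocities": joint speeds; "joint_efforts": joint torques, N m; "ee_pos": TCP position; "ee_rot": TCP orientation; "ft_force": force on the tool from outside, world axes, zero at the start; "torque": the same for the moment, N m; "finger_gap": finger opening in m; "grasp_force": force on a finger pad.
Only numpy, scipy, OpenCV 4.12 (cv2) and the standard library are available. Lean on these libraries where they do the work, as an engineer would, in place of code of your own. Each camera call takes 0.05 s, during which the arm holds its last target. There are 200 camera calls.

### The job

Load the round lens into the lensometer: take its carrier by the upright grip and slide it, lens end first, through the gap between the two cheeks and under the head until the lens is centred below the upright tube. Leave the carrier lying flat on the bench, straight in line with the gap, and let go. Leave the carrier with the square lens where it is.

Things in the scene. Friction and masses are not known exactly. Their poses are not given: they have to be found in the camera images.
- round_carrier: Carrier to load: flat dark steel paddle, 6 mm thick, 189 mm long, 0.2 kg, on the bench. Round end 68 mm across with a round domed amber lens (top 15 mm up); neck 30 mm wide; at the other end an upright brass grip, 30 mm along x, 14 along y, top 60 mm up, centred at x = -140 mm. Origin: underside, below the lens centre; x from grip to lens, z up. Balances 40 mm ahead of the grip.
- square_carrier: Carrier to leave alone: same paddle and grip (at x = -140 mm), but its lens end is a 64 mm square plate with a 48 mm square amber lens. Origin: underside, below the lens centre; x from grip to lens, z up. One carrier lies on each side of the robot's middle line, either way round, grips towards the robot.
- lensometer: Fixed brass lensometer, 208 mm tall. Two dark cheeks 60 mm deep (x), 90 mm clear gap between, no floor plate; brass bridge 60 mm deep, 150 wide, underside 62 mm up; 34 mm nose hangs on the axis to 50 mm up; upright 60 mm tube above on the same axis; 72 mm knurled knob reaches y = +116 mm. Origin: on the bench below the tube's axis; x through the gap away from the robot, z up.
Not all that is in view belongs to the job. There is more than one size of the lensometer; the one meant has the size given above. What is shaped like the round_carrier but green is not meant.

How it is judged:
By the outcome, as a careful person would: the job done as asked, in the order asked, and still so for the second after the job is handed in, with the robot touching nothing.
It also fails if it takes over 45 s, if anything falls off the work surface, if the arm or the gripper's body presses on something with over 40 N, if the wrist force passes 120 N, or if a joint passes its speed limit or range.

## Working session

There is one attempt and no reset: what is moved stays moved. The work goes in short steps, Python scripts to look and compute and a tool call to move; the robot and the scene stay as the last step left them, time stands still between calls to the robot, and variables do not carry over. Pictures are saved under pics/ and viewed, at most 10 in all, crops included, and the job is handed in when it is done.

Besides the shell and the picture viewer there is one more tool, called after ">>>" as name(argument=value, ...), one argument or row to a line, values as JSON. carry_out: Moves the arm, as the interface text tells. Its arguments: {"type":"object","properties":{"targets":{"type":"array","items":{"type":"array","items":{"type":"number"}}},"squeeze":{"type":"number"}},"required":["targets"]}

```bash
mkdir -p pics
cat > h.py <<'E'
import numpy as np,cv2
from station import status,optics,order
from scipy.spatial.transform import Rotation as R
def snap(n,f):
    c=optics.get_calibration(n);im=optics.snapshot(n);cv2.imwrite('pics/'+f,im[:,:,::-1]);np.savez('pics/'+f+'.npz',T=c['cam_to_world'],k=[200/np.tan(np.radians(c['vertical_fov']/2)),c['cx'],c['cy']]);return im
def px(f,u,v,z):
    d=np.load('pics/'+f+'.npz');F,cx,cy=d['k'];T=d['T'];r=T[:3,:3]@np.array([(u-cx)/F,(v-cy)/F,1]);o=T[:3,3];return (o+r*(z-o[2])/r[2])
def proj(f,p):
    d=np.load('pics/'+f+'.npz');F,cx,cy=d['k'];T=d['T'];q=T[:3,:3].T@(np.array(p)-T[:3,3]);return q[:2]/q[2]*F+[cx,cy]
E
python3 - <<'E'
from h import *
a=snap('top','top0.png');b=snap('scene','sc0.png')
s=status.get_obs();print(s['ee_pos'],s['ee_rot'],s['time'],s['finger_gap'],s['ft_force'])
for n in('top','scene','wrist'):print(n,optics.get_calibration(n))
E
```

```text
[0.20818776 0.56217468 0.22569179] [-2.22092381e-04  1.76464896e-01  9.84306568e-01 -8.19471206e-04] 0.1 0.0926850210233527 [ 0.15369069 -0.07624701  0.31289289]
top {'vertical_fov': 54.649232499789996, 'cx': 317.78819830262034, 'cy': 200.5669376280299, 'cam_to_world': array([[-0.00161322, -0.99042785,  0.13802202,  0.36597403],
       [-0.99931787,  0.00668895,  0.03631887, -0.02124887],
       [-0.03689444, -0.13786928, -0.98976303,  0.88365373],
       [ 0.        ,  0.        ,  0.        ,  1.        ]])}
scene {'vertical_fov': 53.44173906297479, 'cx': 318.5132357441685, 'cy': 198.57268235566303, 'cam_to_world': array([[-0.73536982,  0.481515  , -0.47683806,  0.99779505],
       [ 0.67745594,  0.53987347, -0.49958991,  0.53639472],
       [ 0.01687218, -0.69042012, -0.72321186,  0.81770863],
       [ 0.        ,  0.        ,  0.        ,  1.        ]])}
wrist {'vertical_fov': 69.41571125141525, 'cx': 325.6331711642589, 'cy': 200.93490329629006, 'cam_to_world': array([[ 0.34756567,  0.89781049,  0.27043379,  0.13280081],
       [ 0.93765283, -0.33208827, -0.10258927,  0.5901909 ],
       [-0.00229783,  0.28922952, -0.95725702,  0.38239471],
       [ 0.        ,  0.        ,  0.        ,  1.        ]])}
```

View pics/top0.png

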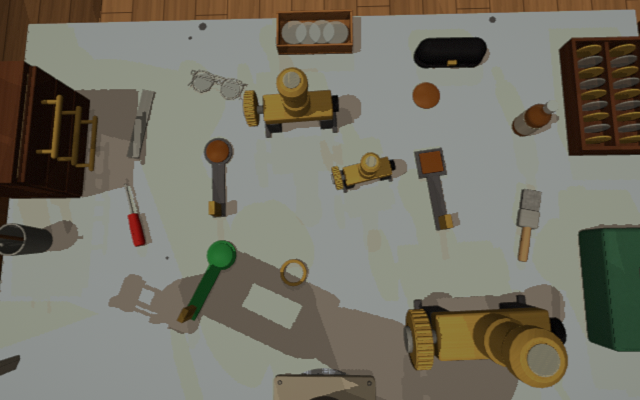

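View pics/sc0.png

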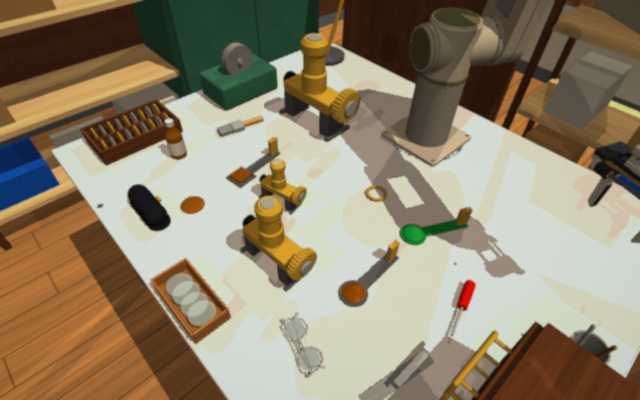

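The round amber carrier is at top-view pixel (218,150), with its grip at (216,208). It could be confused with the green carrier at (222,255), the square one at (432,162) and the loose amber disc at (426,95). There are three lensometers: (297,105), (368,172) and a large one at (490,335). I'll measure them in a crop.

Run:
```python
from h import *
a=cv2.imread('pics/top0.png')[60:225,185:405]
cv2.imwrite('pics/c1.png',cv2.resize(a,None,fx=3.6,fy=3.6,interpolation=cv2.INTER_CUBIC))
```

```text
(no output)
```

View pics/c1.png

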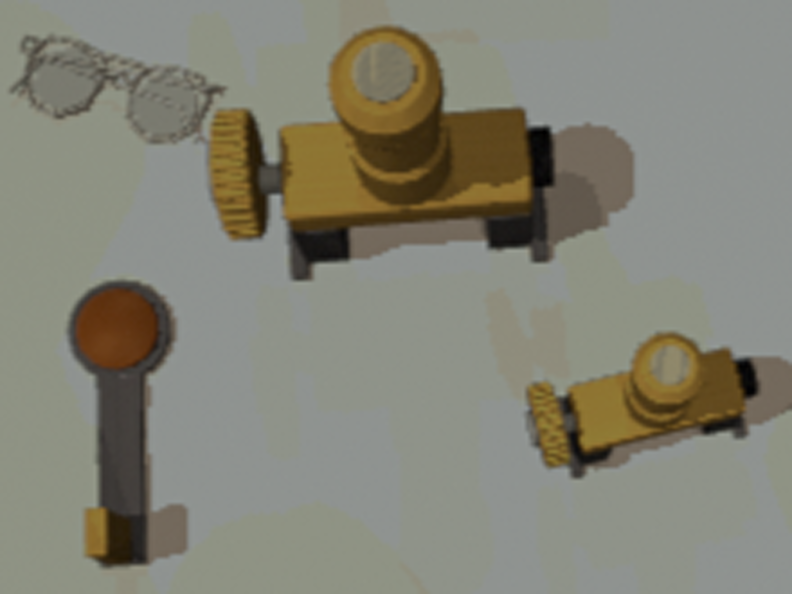

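Run:
```python
from h import *
P=lambda x,y,z:px('top0.png',185+x/3.6,60+y/3.6,z)
for z in(.09,.1,.11):
    c=np.array([P(*q,z) for q in((285,222),(532,203),(525,110),(282,127))])
    print(z,c[:,:2].round(3).tolist(),np.linalg.norm(c[0]-c[1]),np.linalg.norm(c[1]-c[2]),c.mean(0),np.degrees(np.arctan2(*(c[0]-c[1])[:2])))
print('small w',np.linalg.norm(P(582,450,.06)-P(743,410,.06)))
print('tube top',P(384,72,.208))
print('tube px rows, axis at base z .1', P(402,160,.1))
print('lens',P(119,327,.006),P(117,328,.012)); print('neck',P(122,375,.006),P(122,515,.006)); print('neckend',P(99,375,.006),P(146,375,.006),P(146,563,.006))
print('grip top',P(96,531,.06), [P(*q,.06) for q in((85,509),(107,507),(109,555),(87,556))])
print('square lens',px('top0.png',431,162,.006),'its grip',px('top0.png',447,222,.06))
print('big tube',px('top0.png',544,360,.36))
```

```text
0.09 [[0.648, 0.123], [0.658, -0.024], [0.716, -0.021], [0.708, 0.125]] 0.1473353270194058 0.05812233984767747 [0.68230374 0.05075934 0.09      ] -3.71484283731398
0.1 [[0.645, 0.121], [0.654, -0.024], [0.711, -0.021], [0.703, 0.124]] 0.14547890876184696 0.057390001072937916 [0.678318   0.04985204 0.1       ] -3.7148428373138835
0.11 [[0.641, 0.119], [0.65, -0.024], [0.707, -0.021], [0.699, 0.122]] 0.14362249050428819 0.05665766229819814 [0.67433226 0.04894474 0.11      ] -3.714842837313962
small w 0.09929751819741621
tube top [0.68552626 0.05149594 0.208     ]
tube px rows, axis at base z .1 [0.68161489 0.05204967 0.1       ]
lens [0.60823226 0.24585071 0.006     ] [0.60592309 0.24531514 0.012     ]
neck [0.57606818 0.24277473 0.006     ] [0.48410084 0.23964879 0.006     ]
neckend [0.57622469 0.25791463 0.006     ] [0.57590508 0.22699688 0.006     ] [0.45308315 0.22311955 0.006     ]
grip top [0.46721996 0.2390746  0.06      ] [array([0.48063223, 0.24627386, 0.06      ]), array([0.4817605 , 0.23290149, 0.06      ]), array([0.45266175, 0.23065547, 0.06      ]), array([0.45213093, 0.24398437, 0.06      ])]
square lens [ 0.57607259 -0.24948199  0.006     ] its grip [ 0.43338853 -0.26343168  0.06      ]
big tube [ 0.23318181 -0.28840543  0.36      ]
```

>>> carry_out(
  targets=[
    [0, 0, -0.97, 0, -0.3, 0, -1],
    [0, 0, -0.97, 0, -0.5, 0, -1],
    [0, 0, -0.97, 0, -0.5, 0, -1],
    [0, 0, -0.97, 0, -0.5, 0, -1],
    [0, 0, -0.97, 0, -0.5, 0, -1],
  ],
)

```text
time: 0.52
ee_pos: [0.1974, 0.5056, 0.226]
ee_rot: [-0.0, -0.019, 1.0, -0.0]
ft_force: [0.6, -0.5, 0.5]
finger_gap: 0.0931
grasp_force: 0.0
```

```bash
cat >> h.py <<'E'
def st():
    s=status.get_obs();q=s['ee_rot'];r=R.from_quat([*q[1:],q[0]]).as_matrix()
    print('t',s['time'],'tcp',s['ee_pos'].round(4),'yaw',round(np.degrees(np.arctan2(r[1,1],r[0,1]))-90,2),'tilt',r[:2,2].round(4),'gap',s['finger_gap'],'grip',s['grasp_force'],'f',s['ft_force'].round(1));return s['ee_pos'],r
def go(x,y,z,yaw):
    p,r=st();y0=np.degrees(np.arctan2(r[1,1],r[0,1]))-90
    print('units shift',(r.T@(np.array([x,y,z])-p)/.025).round(2),'turnz',round(-np.radians(yaw-y0)/.08,2))
E
python3 - <<'E'
from h import *
P=lambda x,y,z:px('top0.png',185+x/3.6,60+y/3.6,z)
print('small: tube',P(668,363,.14),'knob',P(545,385,.06),P(558,465,.05),P(530,400,.06),'tubebase',P(660,415,.06))
go(.468,.240,.13,2)
E
```

```text
small: tube [ 0.54757084 -0.0975333   0.14      ] knob [ 0.55430022 -0.0315766   0.06      ] [ 0.50699453 -0.03915819  0.05      ] [ 0.54515166 -0.02246989  0.06      ] tubebase [ 0.53522068 -0.10031379  0.06      ]
t 0.5167 tcp [0.1974 0.5056 0.226 ] yaw 2.14 tilt [-0.0005 -0.001 ] gap 0.09309805323096534 grip 0.0 f [ 0.6 -0.5  0.5]
units shift [-10.42 -11.02   3.84] turnz 0.03
```

>>> carry_out(
  targets=[
    [0, 0, 0, -0.7, -0.9, 0, -1],
    [0, 0, 0, -0.9, -0.95, 0.2, -1],
    [0, 0, 0, -0.9, -0.95, 0.2, -1],
    [0, 0, 0, -0.9, -0.95, 0.3, -1],
    [0, 0, 0, -0.9, -0.95, 0.3, -1],
  ],
)

```text
time: 0.93
ee_pos: [0.3098, 0.3913, 0.2012]
ee_rot: [0.0, -0.017, 1.0, -0.0]
ft_force: [0.2, 0.2, -0.0]
finger_gap: 0.0926
grasp_force: 0.0
```

>>> carry_out(
  targets=[
    [0, 0, 0, -0.9, -0.95, 0.4, -1],
    [0, 0, 0, -0.9, -0.95, 0.4, -1],
    [0, 0, 0, -0.9, -0.95, 0.4, -1],
    [0, 0, 0, -0.9, -0.95, 0.4, -1],
    [0, 0, 0, -0.9, -0.95, 0.4, -1],
  ],
)

```text
time: 1.35
ee_pos: [0.4262, 0.2762, 0.1509]
ee_rot: [-0.0, -0.017, 1.0, -0.0]
ft_force: [-0.1, 0.3, -0.3]
finger_gap: 0.0933
grasp_force: 0.0
```

>>> carry_out(
  targets=[
    [0, 0, 0, -0.9, -0.8, 0.4, -1],
    [0, 0, 0, -0.6, -0.6, 0.3, -1],
    [0, 0, 0, 0, 0, 0, -1],
  ],
)

```text
time: 1.6
ee_pos: [0.4654, 0.2405, 0.1319]
ee_rot: [-0.001, -0.015, 1.0, -0.001]
ft_force: [0.5, 1.2, 1.0]
finger_gap: 0.0931
grasp_force: 0.0
```

Run:
```python
from h import *
go(.468,.240,.13,2)
snap('wrist','w1.png')
```

```text
t 1.6 tcp [0.4654 0.2405 0.1319] yaw 1.71 tilt [-0.0021 -0.0022] gap 0.09307947852676975 grip 0.0 f [0.5 1.2 1. ]
units shift [-0.1  -0.02  0.07] turnz -0.06
```

View pics/w1.png

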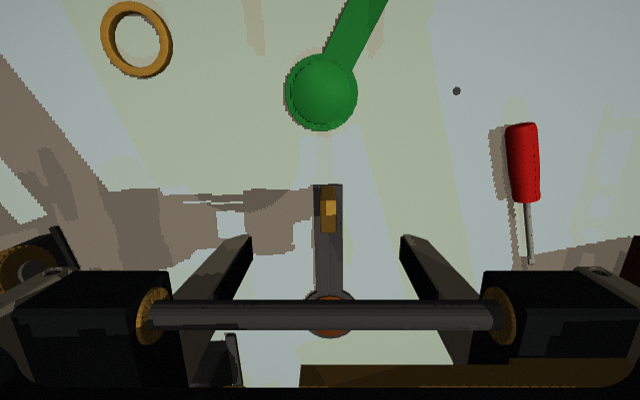

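The grip's top is at about (328,208), between the fingers. The carrier's near end is at (314–343,184), and the green carrier is well clear at (320,92).

Run:
```python
from h import *
print(px('w1.png',328,208,.06),px('w1.png',328.5,184,.006),px('w1.png',329,290,.006),proj('w1.png',[.468,.2407,.06]))
a=cv2.imread('pics/w1.png')[170:300,270:390]
cv2.imwrite('pics/c2.png',cv2.resize(a,None,fx=4,fy=4,interpolation=cv2.INTER_CUBIC))
```

```text
[0.45980296 0.24172838 0.06      ] [0.45205598 0.24223501 0.006     ] [0.57442458 0.24677665 0.006     ] [326.46606401 217.22773282]
```

View pics/c2.png

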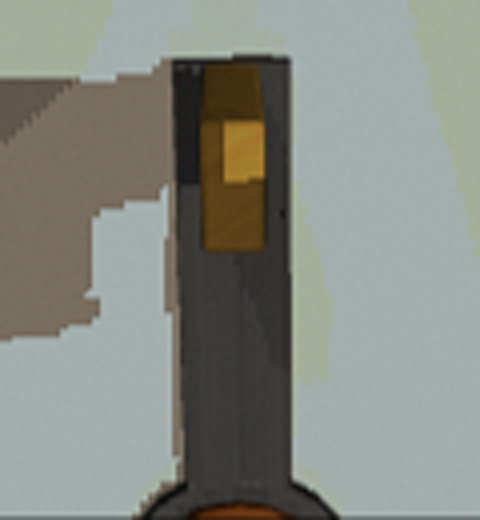

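>>> carry_out(
  targets=[
    [0, 0, -0.13, -0.1, 0.05, 0.9, -1],
    [0, 0, 0, 0, 0, 0.95, -1],
    [0, 0, 0, 0, 0, 0.95, -1],
    [0, 0, 0, 0, 0, 0.9, -1],
    [0, 0, 0, 0, 0, 0.2, -1],
  ],
)

```text
time: 2.07
ee_pos: [0.4632, 0.2451, 0.0329]
ee_rot: [-0.003, -0.022, 1.0, -0.001]
ft_force: [-1.1, -0.9, -0.7]
finger_gap: 0.093
grasp_force: 0.0
```

>>> carry_out(
  targets=[
    [0, 0, 0, 0, 0, 0, 1],
    [0, 0, 0, 0, 0, 0, 1],
    [0, 0, 0, 0, 0, 0, 1],
    [0, 0, 0, 0, 0, 0, 1],
    [0, 0, 0, 0, 0, 0, 1],
  ],
  squeeze=30,
)

```text
time: 2.48
ee_pos: [0.4677, 0.2458, 0.0382]
ee_rot: [0.001, -0.022, 1.0, 0.0]
ft_force: [-0.2, -0.0, -0.1]
finger_gap: 0.0645
grasp_force: 0.0
```

```bash
python3 -c "
from h import *
st()"
```

```text
t 2.4833 tcp [0.4677 0.2458 0.0382] yaw 2.5 tilt [0.0024 0.001 ] gap 0.06450316019908421 grip 0.0 f [-0.2 -0.  -0.1]
```

>>> carry_out(
  targets=[
    [0, 0, 0, 0, -0.16, 0.1, 1],
    [0, 0, 0, 0, 0, 0, 1],
    [0, 0, 0, 0, 0, 0, 1],
    [0, 0, 0, 0, 0, 0, 1],
    [0, 0, 0, 0, 0, 0, 1],
  ],
)

```text
time: 2.9
ee_pos: [0.4668, 0.2411, 0.0341]
ee_rot: [-0.0, -0.022, 1.0, -0.0]
ft_force: [0.1, 0.9, 1.4]
finger_gap: 0.031
grasp_force: 0.0
```

>>> carry_out(
  targets=[
    [0, 0, 0, 0, 0, 0, 1],
    [0, 0, 0, 0, 0, 0, 1],
    [0, 0, 0, 0, 0, 0, 1],
    [0, 0, 0, 0, 0, 0, 1],
    [0, 0, 0, 0, 0, 0, 1],
  ],
)

```text
time: 3.32
ee_pos: [0.4668, 0.2413, 0.0342]
ee_rot: [-0.0, -0.022, 1.0, 0.0]
ft_force: [-0.1, 0.8, 0.8]
finger_gap: 0.014
grasp_force: 30.0
```

```bash
python3 -c "
from h import *
go(.425,.243,.0345,2)"
```

```text
t 3.3167 tcp [0.4668 0.2413 0.0342] yaw 2.5 tilt [-0.      0.0001] gap 0.014008394110000093 grip 29.98745083808899 f [-0.1  0.8  0.8]
units shift [ 1.67  0.14 -0.01] turnz 0.11
```

>>> carry_out(
  targets=[
    [0, 0, 0, 0.3, 0, 0, 1],
    [0, 0, 0, 0.6, 0, 0, 1],
    [0, 0, 0, 0.6, 0, 0, 1],
    [0, 0, 0, 0.4, 0, 0, 1],
    [0, 0, 0, 0.2, -0.2, 0, 1],
  ],
)

```text
time: 3.73
ee_pos: [0.4133, 0.2343, 0.0341]
ee_rot: [-0.0, -0.022, 1.0, 0.0]
ft_force: [1.9, 0.7, -1.3]
finger_gap: 0.0138
grasp_force: 30.0
```

>>> carry_out(
  targets=[
    [0, 0, 0, 0, -0.5, 0, 1],
    [0, 0, 0, 0, -0.7, 0, 1],
    [0, 0, 0, 0, -0.8, 0, 1],
    [0, 0, 0, 0, -0.8, 0, 1],
    [0, 0, 0, 0, -0.8, 0, 1],
  ],
)

```text
time: 4.15
ee_pos: [0.4184, 0.1426, 0.0341]
ee_rot: [-0.0, -0.022, 1.0, -0.0]
ft_force: [-0.2, 1.8, -0.9]
finger_gap: 0.0142
grasp_force: 30.0
```

>>> carry_out(
  targets=[
    [0, 0, 0, 0, -0.8, 0, 1],
    [0, 0, 0, 0, -0.8, 0, 1],
    [0, 0, 0, 0, -0.8, 0, 1],
    [0, 0, -0.15, 0, -0.7, 0, 1],
    [0, 0, -0.1, 0, -0.6, 0, 1],
  ],
)

```text
time: 4.57
ee_pos: [0.4225, 0.0498, 0.0341]
ee_rot: [-0.0, -0.032, 0.999, -0.0]
ft_force: [0.2, 1.7, 0.2]
finger_gap: 0.0139
grasp_force: 30.0
```

>>> carry_out(
  targets=[
    [0, 0, 0, 0, -0.4, 0, 1],
    [0, 0, 0, 0, -0.2, 0, 1],
    [0, 0, 0, 0, 0, 0, 1],
    [0, 0, 0, 0, 0, 0, 1],
  ],
)

```text
time: 4.9
ee_pos: [0.4237, 0.0363, 0.0341]
ee_rot: [-0.0, -0.031, 1.0, -0.0]
ft_force: [0.7, -0.5, -0.5]
finger_gap: 0.0139
grasp_force: 30.0
```

Run:
```python
from h import *
go(.43,.0355,.0345,3.5)
im=snap('top','top2.png')
a=cv2.imread('pics/top2.png')[60:260,230:420]
cv2.imwrite('pics/c3.png',cv2.resize(a,None,fx=3,fy=3,interpolation=cv2.INTER_CUBIC))
```

```text
t 4.9 tcp [0.4237 0.0363 0.0341] yaw 3.59 tilt [-0.0001 -0.0004] gap 0.013865953685589065 grip 29.998046457767487 f [ 0.7 -0.5 -0.5]
units shift [-0.25 -0.05 -0.02] turnz 0.02
```

View pics/c3.png

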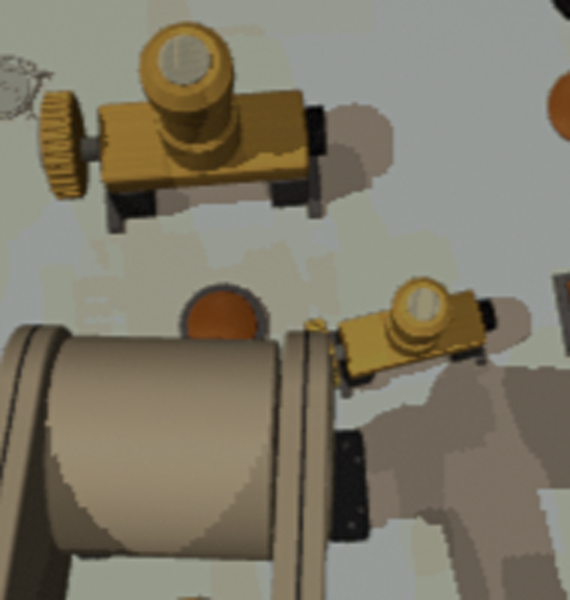

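The lens end is at crop (222,320), in line with the gap. The cheeks' inner lower corners are at about (155,215) and (272,205).

Run:
```python
from h import *
P=lambda x,y,z:px('top2.png',230+x/3,60+y/3,z)
l,r=P(155,215,0),P(272,205,0);print(l,r,np.linalg.norm(l-r),(l+r)/2)
print('outer',P(107,231,0),P(321,215,0))
c=[P(*q,.09) for q in((102,190),(308,178))];print(c,sum(c)/2)
print('tube',P(185,58,.208),P(187,62,.208))
print('lens',P(181,322,.006),P(269,322,.006),P(223,284,.006))
```

```text
[0.65489632 0.09670407 0.        ] [0.66180494 0.00407878 0.        ] 0.09288257468862614 [0.65835063 0.05039142 0.        ]
outer [0.64231215 0.13467909 0.        ] [ 0.65310991 -0.03447089  0.        ]
[array([0.64447251, 0.12290536, 0.09      ]), array([ 0.65119609, -0.02413225,  0.09      ])] [0.6478343  0.04938655 0.09      ]
tube [0.6868274  0.05150599 0.208     ] [0.68420237 0.05024997 0.208     ]
lens [0.56679919 0.07469862 0.006     ] [0.56611544 0.00647324 0.006     ] [0.59666303 0.04218411 0.006     ]
```

>>> carry_out(
  targets=[
    [0, 0, 0, -0.2, 0.1, 0, 1],
    [0, 0, 0, -0.4, 0, 0, 1],
    [0, 0, 0, -0.5, 0, 0, 1],
    [0, 0, 0, -0.5, 0, 0, 1],
    [0, 0, 0, -0.5, 0, 0, 1],
  ],
)

```text
time: 5.37
ee_pos: [0.4757, 0.0435, 0.0341]
ee_rot: [-0.001, -0.032, 0.999, 0.0]
ft_force: [-6.7, 0.1, 8.8]
finger_gap: 0.0135
grasp_force: 30.0
```

>>> carry_out(
  targets=[
    [0, 0, 0, -0.5, 0, 0, 1],
    [0, 0, 0, -0.5, 0, 0, 1],
    [0, 0, 0, -0.5, 0, 0, 1],
    [0, 0, 0, -0.5, 0, 0, 1],
    [0, 0, 0, -0.4, 0, 0, 1],
  ],
)

```text
time: 5.78
ee_pos: [0.5361, 0.0475, 0.0341]
ee_rot: [-0.001, -0.032, 0.999, 0.0]
ft_force: [-6.7, -0.1, 9.6]
finger_gap: 0.0138
grasp_force: 30.0
```

>>> carry_out(
  targets=[
    [0, 0, 0, -0.35, 0, 0, 1],
    [0, 0, 0, 0, 0, 0, 1],
    [0, 0, 0, 0, 0, 0, 1],
  ],
)

```text
time: 6.03
ee_pos: [0.5451, 0.0477, 0.0341]
ee_rot: [0.0, -0.032, 0.999, 0.0]
ft_force: [1.9, 1.2, 2.5]
finger_gap: 0.0138
grasp_force: 30.0
```

Run:
```python
from h import *
st()
snap('top','top3.png');snap('scene','sc3.png')
a=cv2.imread('pics/top3.png')[70:230,250:410];b=cv2.imread('pics/sc3.png')[180:300,220:360]
a=cv2.resize(a,(400,400),interpolation=cv2.INTER_CUBIC);b=cv2.resize(b,(400,343),interpolation=cv2.INTER_CUBIC)
b=cv2.copyMakeBorder(b,0,57,0,0,0)
cv2.imwrite('pics/c4.png',np.hstack([a,b]))
```

```text
t 6.0333 tcp [0.5451 0.0477 0.0341] yaw 3.7 tilt [0.0009 0.0003] gap 0.01376410409724426 grip 30.00044345855713 f [1.9 1.2 2.5]
```

View pics/c4.png

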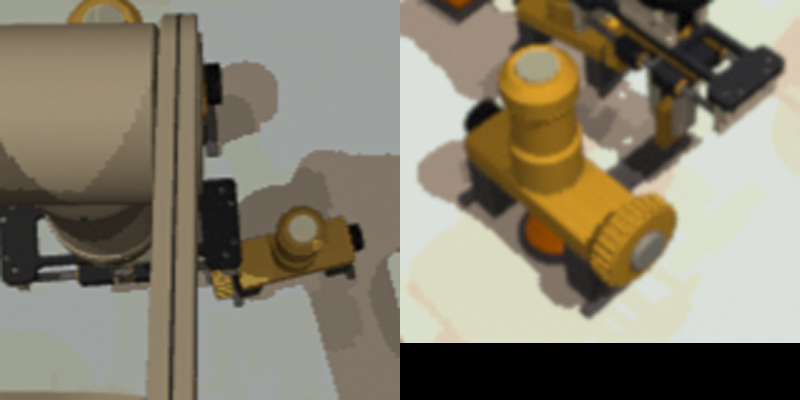

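The lens end sits under the head and just shows past the far side. I'll overlay the predicted outlines to check the centring.

Run:
```python
from h import *
a=cv2.imread('pics/sc3.png');s=6;x0,y0=235,190
im=cv2.resize(a[y0:y0+100,x0:x0+110],None,fx=s,fy=s,interpolation=cv2.INTER_CUBIC)
c=np.array([.684,.051]);yw=np.radians(3.5);Q=np.array([[np.cos(yw),-np.sin(yw)],[np.sin(yw),np.cos(yw)]])
def dr(pts,z,col,o=c):
    q=np.array([(proj('sc3.png',[*(o+Q@np.array(p)),z])-[x0-.5,y0-.5])*s for p in pts]).astype(int);cv2.polylines(im,[q],True,col,1)
t=np.linspace(0,6.28,60);C=np.c_[np.cos(t),np.sin(t)]
dr(C*.03,.208,(255,0,0));dr(C*.034,.006,(0,255,0))
for g in(1,-1):
    dr([(-.03,.045*g),(.03,.045*g),(.03,.075*g),(-.03,.075*g)],0,(255,0,255))
dr([(-.03,.075),(.03,.075),(.03,-.075),(-.03,-.075)],.062,(255,255,0))
dr([(-.155,-.007),(-.125,-.007),(-.125,.007),(-.155,.007)],.06,(0,0,255))
cv2.imwrite('pics/c5.png',im)
```

```text
(no output)
```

View pics/c5.png

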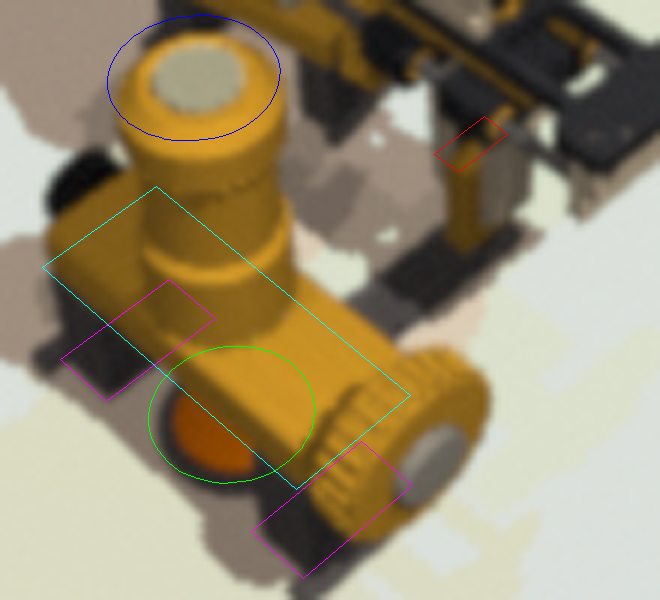

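>>> carry_out(
  targets=[
    [0, 0, 0, 0, -0.13, 0, 1],
    [0, 0, 0, 0, 0, 0, 1],
    [0, 0, 0, 0, 0, 0, 0.14],
    [0, 0, 0, 0, 0, 0, 0.14],
    [0, 0, 0, 0, 0, 0, 0.14],
  ],
)

```text
time: 6.55
ee_pos: [0.5445, 0.0434, 0.0341]
ee_rot: [-0.0, -0.032, 0.999, -0.0]
ft_force: [0.4, 0.1, -0.1]
finger_gap: 0.0293
grasp_force: 0.0
```

>>> carry_out(
  targets=[
    [0, 0, 0, 0, 0, 0, 0.14],
    [0, 0, 0, 0, 0, 0, 0.14],
    [0, 0, 0, 0, 0, -0.5, 0.14],
    [0, 0, 0, 0, 0, -0.9, 0.14],
    [0, 0, 0, 0, 0, -0.9, 0.14],
  ],
)

```text
time: 6.97
ee_pos: [0.5438, 0.0436, 0.0922]
ee_rot: [-0.001, -0.032, 0.999, 0.0]
ft_force: [0.7, 0.0, 0.6]
finger_gap: 0.04
grasp_force: 0.0
```

>>> carry_out(
  targets=[
    [0, 0, 0, 0, 0, -0.9, 0.14],
    [0, 0, 0, 0.3, 0, -0.6, 0.14],
    [0, 0, 0, 0.6, 0.4, -0.2, 0.14],
    [0, 0, 0, 0.9, 0.8, 0, 0.14],
    [0, 0, 0, 0.9, 0.9, 0, 0.14],
  ],
)

```text
time: 7.38
ee_pos: [0.4743, 0.0915, 0.136]
ee_rot: [0.001, -0.031, 1.0, -0.0]
ft_force: [-0.2, 0.1, 0.2]
finger_gap: 0.0402
grasp_force: 0.0
```

>>> carry_out(
  targets=[
    [0, 0, 0, 0.7, 1, 0, 0.14],
    [0, 0, 0, 0.5, 1, 0, 0.14],
    [0, 0, 0, 0.4, 1, 0, 0.14],
    [0, 0, 0, 0, 1, 0, 0.14],
    [0, 0, 0, 0, 1, 0, 0.14],
  ],
)

```text
time: 7.8
ee_pos: [0.4257, 0.2152, 0.1354]
ee_rot: [0.001, -0.032, 0.999, 0.0]
ft_force: [1.1, -0.7, 0.1]
finger_gap: 0.0397
grasp_force: 0.0
```

>>> carry_out(
  targets=[
    [0, 0, 0, 0, 1, 0, 0.14],
    [0, 0, 0, 0, 1, 0, 0.14],
    [0, 0, 0, 0, 0.5, 0, 0.14],
    [0, 0, 0, 0, 0, 0, 0.14],
  ],
)

```text
time: 8.13
ee_pos: [0.422, 0.2783, 0.135]
ee_rot: [0.0, -0.033, 0.999, 0.0]
ft_force: [0.2, 0.5, 0.6]
finger_gap: 0.0399
grasp_force: 0.0
```

Run:
```python
from h import *
st()
snap('top','top4.png');snap('scene','sc4.png')
a=cv2.imread('pics/top4.png')[70:200,245:355];b=cv2.imread('pics/sc4.png')[190:300,230:340]
a=cv2.resize(a,(440,520),interpolation=cv2.INTER_CUBIC);b=cv2.resize(b,(360,360),interpolation=cv2.INTER_CUBIC)
b=cv2.copyMakeBorder(b,0,160,0,0,0)
cv2.imwrite('pics/c6.png',np.hstack([a,b]))
```

```text
t 8.1333 tcp [0.422  0.2783 0.135 ] yaw 3.79 tilt [0.0007 0.0009] gap 0.03992975084060217 grip 0.0 f [0.2 0.5 0.6]
```

View pics/c6.png

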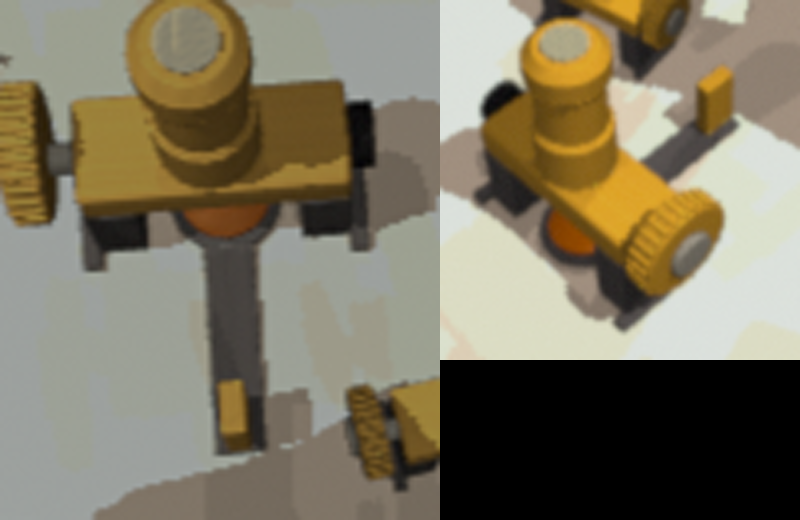

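Run:
```python
from h import *
P=lambda x,y,z:px('top4.png',245+x/4,70+y/4,z)
l,r=P(148,249,0),P(303,235,0);print('gap',l,r,np.linalg.norm(l-r),(l+r)/2)
c=[P(*q,.09) for q in((79,210),(350,196),(343,83),(74,101))];print('bridge',np.round(c,4).tolist(),np.mean(c,0))
a=(P(205,255,.006)+P(258,255,.006))/2;b=(P(217,440,.006)+P(266,440,.006))/2
d=a-b;y=np.arctan2(d[1],d[0]);print('neck',a,b,np.degrees(y))
e=P(241,452,.006);print('end',e,'lens est',e+.155*np.array([np.cos(y),np.sin(y),0]))
print('grip top',P(232,395,.06),'tube',P(187,40,.208))
# knee: neck centre at the round end: circle chord
print('round edges',P(178,222,.006),P(275,218,.006))
# refined subpixel edge profile rows
im=cv2.imread('pics/top4.png')
g=im.sum(2)
for v in (138,145,152,159,166):
    print(v,g[v,290:318].tolist())
```

```text
gap [0.65345212 0.09589351 0.        ] [0.66077987 0.00388416 0.        ] 0.09230068043961731 [0.657116   0.04988883 0.        ]
bridge [[0.6463, 0.1213, 0.09], [0.6519, -0.0238, 0.09], [0.7153, -0.0204, 0.09], [0.7076, 0.1251, 0.09]] [0.68029401 0.05054982 0.09      ]
neck [0.6471817  0.04579027 0.006     ] [0.53653828 0.03958909 0.006     ] 3.2078779202995222
end [0.52949697 0.03984986 0.006     ] lens est [0.6842541  0.04852347 0.006     ]
grip top [0.55101235 0.04109036 0.06      ] tube [0.68552332 0.0513414  0.208     ]
round edges [0.66775808 0.07750073 0.006     ] [0.66938639 0.02018529 0.006     ]
138 [468, 467, 469, 469, 471, 449, 316, 207, 200, 201, 198, 191, 201, 198, 201, 202, 201, 188, 193, 299, 437, 469, 468, 467, 466, 466, 466, 467]
145 [467, 467, 456, 450, 453, 451, 352, 232, 199, 200, 197, 197, 195, 197, 199, 203, 206, 199, 202, 247, 330, 439, 469, 469, 466, 469, 466, 469]
152 [468, 467, 455, 447, 449, 450, 400, 271, 186, 178, 181, 196, 196, 197, 199, 199, 203, 200, 196, 205, 303, 437, 472, 469, 467, 466, 468, 467]
159 [466, 467, 466, 469, 454, 450, 447, 330, 201, 177, 176, 173, 178, 190, 197, 201, 200, 201, 198, 213, 306, 431, 469, 471, 468, 469, 467, 466]
166 [469, 468, 468, 469, 466, 471, 468, 378, 241, 241, 308, 327, 322, 327, 331, 248, 198, 201, 199, 195, 197, 301, 438, 471, 470, 471, 471, 471]
```

Run:
```python
from h import *
a=cv2.imread('pics/sc4.png');s=5;x0,y0=230,190
im=cv2.resize(a[y0:y0+115,x0:x0+115],None,fx=s,fy=s,interpolation=cv2.INTER_CUBIC)
c=np.array([.6828,.0515]);yw=np.radians(3.5);Q=np.array([[np.cos(yw),-np.sin(yw)],[np.sin(yw),np.cos(yw)]])
def dr(pts,z,col):
    q=np.array([(proj('sc4.png',[*(c+Q@np.array(p)),z])-[x0-.5,y0-.5])*s for p in pts]).astype(int);cv2.polylines(im,[q],True,col,1)
t=np.linspace(0,6.28,60);C=np.c_[np.cos(t),np.sin(t)]
dr(C*.03,.208,(255,0,0));dr(C*.034,.006,(0,255,0))
dr([(-.155,-.015),(-.03,-.015),(-.03,.015),(-.155,.015)],.006,(0,255,0))
for g in(1,-1): dr([(-.03,.045*g),(.03,.045*g),(.03,.075*g),(-.03,.075*g)],0,(255,0,255))
dr([(-.155,-.007),(-.125,-.007),(-.125,.007),(-.155,.007)],.06,(0,0,255))
cv2.imwrite('pics/c7.png',im)
```

```text
(no output)
```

View pics/c7.png

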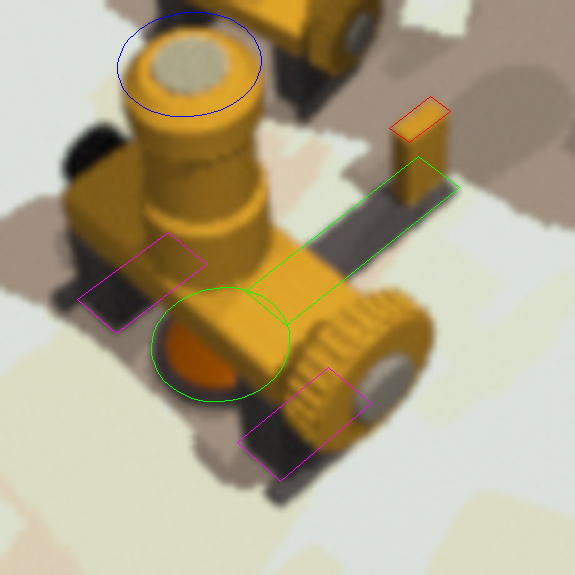

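The tube, cheeks, round end, neck and grip all match the outlines drawn about one shared centre to within about 1 mm, and the arm is clear. I'm handing it in.

```bash
python3 -c "
from h import *
print(order.finish_job())"
```

```text
the job is handed in; nothing more can be done
None
```

I slid the round-lens carrier through the gap until its lens was centred under the tube (to about 2 mm by my camera checks), left it flat and in line, let go, and handed the job in at about 8 s; I did not touch the square carrier.

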